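Unlock the market-stall cash till

TASK

Unlock the cash till: turn its three thumbwheels to the code 4 - 2 - 5, read from left to right as seen from the drawer side, so that the face with that many raised studs points squarely straight up on each wheel. Only then pull the drawer out to its stop by its bar handle, leaving the code set. Leave the mug, the vase and the bangle where they stand.

Things in the scene. Friction and masses are not known exactly. Their poses are not given: they have to be found in the camera images.
- till: Grey steel cash till, fixed, 230 (x) x 220 (y) x 82 mm; origin: centre of underside; +x from drawer front to back, +y to the left seen from the drawer side. A dark housing on top (122 x 204 mm, to z 118 mm) holds three thumbwheels on one axle along y over the origin, 62 mm apart; thin cheeks (7 mm, tops at z 155 mm, dark index ridge to 160 mm) at y = +-31 and +-93 mm.
- wheel_left (a joint): Angle (rad) of the left wheel; grows as its top moves towards +x of the till. 0 = one stud straight up, 1.047 two, 2.094 three, 3.142 four, 4.189 five, 5.236 six; end stops at -0.25 and 5.49. No detents: friction (about 0.07 N m, 1.5 N at a rib) keeps it where it is left.
- left_axle (a point): Centre of the left thumbwheel, on its axle, 125 mm above the table, 62 mm along y of the till; axes as the till's. Black drum, radius 34 mm, 40 mm wide (y); six grey ribs 60 degrees apart, 4 mm thick, as wide as the drum, tips 54 mm from the axle. Between ribs: faces with 1 to 6 white studs, 9 mm wide, 2 mm high. A face is set when straight up, its ribs then 30 degrees either side of upright.
- wheel_middle (a joint): Angle (rad) of the middle wheel; grows as its top moves towards +x of the till. 0 = one stud straight up, 1.047 two, 2.094 three, 3.142 four, 4.189 five, 5.236 six; end stops at -0.25 and 5.49. No detents: friction (about 0.07 N m, 1.5 N at a rib) keeps it where it is left.
- middle_axle (a point): Centre of the middle thumbwheel, on its axle, 125 mm above the table, 0 mm along y of the till; axes as the till's. Made as the left wheel. A wheel is turned by a fingertip between two ribs pushing a rib along +x or -x.
- wheel_right (a joint): Angle (rad) of the right wheel; grows as its top moves towards +x of the till. 0 = one stud straight up, 1.047 two, 2.094 three, 3.142 four, 4.189 five, 5.236 six; end stops at -0.25 and 5.49. No detents: friction (about 0.07 N m, 1.5 N at a rib) keeps it where it is left.
- right_axle (a point): Centre of the right thumbwheel, on its axle, 125 mm above the table, -62 mm along y of the till; axes as the till's. Made as the left wheel. Only the upper half of the wheels stands out of the housing.
- drawer (a joint): How far (m) the till's drawer is pulled out towards -x of the till: 0 shut, 0.065 fully open (end stop). Slides with about 2 N of friction and stays where it is left.
- drawer_bar (a point): Middle of the drawer's bar handle: a steel bar 10 mm thick and 120 mm long along the till's y, 66 mm above the table, with a free gap of 36 mm between bar and drawer front, open from above and 110 mm long between its end posts. Axes as the till's. It moves with the drawer.
- mug_mid (a point): White mug, 80 mm across, 95 mm high with a handle, loose, beside the till; point half-way up on its axis. A bystander.
- vase_mid (a point): Terracotta vase, 76 mm across, 110 mm high, loose, beside the till; point half-way up on its axis. A bystander.
- bangle_mid (a point): Dark wooden bangle, 80 mm across, 24 mm high, lying flat near the till; its centre. A bystander.

How it is judged:
On the way, in this order (a step that is already met when the one before it is completed fails the run):
1. all three wheels show the code 4 - 2 - 5, the drawer still shut (value of joint wheel_left between 2.982 and 3.302 rad and value of joint wheel_middle between 0.887 and 1.207 rad and value of joint wheel_right between 4.029 and 4.349 rad), for 0.2 s.
2. the drawer is pulled out (all of step 1 and value of joint drawer above 0.05 m), for 0.2 s.
At the end, for the whole second after the job is handed in: The left, middle and right wheels stand within 0.16 rad (9 degrees) of four, two and five studs straight up, and the drawer is out by more than 50 of its 65 mm (all of step 2); the robot touches nothing.
It fails at once if the drawer is pulled more than 12 mm while the code is not set (value of joint drawer above 0.012 m and not (value of joint wheel_left between 2.982 and 3.302 rad and value of joint wheel_middle between 0.887 and 1.207 rad and value of joint wheel_right between 4.029 and 4.349 rad)).
It fails at once if the mug, vase or bangle is moved more than 30 mm (distance of any of mug_mid, vase_mid, bangle_mid from where it was at the start of the episode above 0.03 m).
It also fails if it takes over 61 s, if anything falls off the work surface, if the arm or the gripper's body presses on something with over 40 N, if the wrist force passes 120 N, or if a joint passes its speed limit or range.

ROBOT

A 6-joint arm with a two-finger parallel gripper is mounted at the origin on the work surface. World frame = base frame: x ahead of the robot, y to its left, z up, the work surface at z = 0. Lengths are in m, angles in rad, forces in N, time in s.
With the tool pointing down it reaches from about 0.275 to 0.825 m from the base axis. Payload 4.9 kg.
Tool frame: the origin (TCP) lies midway between the tips of the shut fingers; the grasp point (between the pads) lies 19 mm behind it; x points along the fingers, y is the direction in which the jaws open and shut, and the axes are right-handed (so a half turn about x gives the same grasp; the last joint's range is limited). The gripper opens to 85 mm and grips with 20 to 120 N. Pads are 22 mm wide; open, the fingers measure 114 mm over their backs; the gripper's body (76 mm by 85 mm) begins 54 mm behind the grasp point. The pads swing forward as they close: fully open they stand 13 mm farther back than shut.
Start: joints at [0.98, 0.326, -0.193, 1.052, 0, 1.437], TCP at [0.243, 0.494, 0.231] pointing down, gripper open.
Joint ranges: [-2.65, 2.65], [-0.97, 1.79], [-1.3, 1.35], [-1.93, 2.1], [-1.47, 1.37], [-3.14, 3.14]. Speed limits (rad/s): [2.57, 2.57, 3.14, 3.14, 3.14, 3.14].

INTERFACE

Orientations are given as a unit quaternion [x, y, z, w].
In Python, from plant import ctrl, viewer, ticket gives the robot as it stands.
- The arm moves only by the tool servo_tool, never from a script. Its argument "commands" is a list of rows, each a list of 4 numbers: the shift along the tool's x, y, z as a fraction of full scale, then the turn about the tool's x as a fraction of full scale. In form: [[dx, dy, dz, twist], ...]. A call has 1 to 8 rows; each row shifts and turns the commanded pose from where the row before left it, along the tool's axes as they then stand; what a row does not reach is not made up. Full scale, the value 1, is 100 mm for a shift and 2 pi rad for a turn. A row lasts 1/10 s, in which the tool goes at most 50 mm and 8.59 degrees, less where a joint would pass 70% of its speed; a pose out of reach is approached as far as the arm can. A call with a number of a shift or a turn outside -1 to 1 is refused whole. A call with a gripper value outside its range is refused whole. "fingers" is the finger opening in mm, from 0 to 85.4, set as the call begins (left out, the last holds). The fingers move at their own pace and stop on an object; the grip force is fixed at half the most. Time passes only in rows, so rows that do not move let the fingers close. It gives the time, the measured TCP pose, the force and the opening at its end, in the units of the state.
- ctrl.get_state(): the state, without advancing time (a new reading comes with each control period).
- viewer.camera(name): name is "side" or "top"; returns a dict with "color" (400x640x3 uint8, red, green, blue), "fx", "fy", "cx", "cy" (pixels), "k1" (the pictures are not rectified: a ray, as slopes to the right and down, at radius r is drawn at 1 + k1 r^2 times it, then the intrinsics apply), "world_to_cam" (4x4, takes a point from world to camera coordinates). Camera axes: x right, y up, looking along -z (the intrinsics and any distortion apply to the point x, -y, -z); pixel columns grow to the right and rows downward; lengths in m; the calibration is good to about 2 mm. A picture is of the moment at which its call begins. There is no depth.
- ticket.finish_job(): hands the job in, once; it reports no verdict.
The state is a dict: "t": time; "joints": joint angles; "qd": joint speeds; "joint_efforts": joint torques, N m; "tcp_pos": TCP position; "eef_rot": TCP orientation; "contact_force": force on the tool from outside, world axes, zero at the start; "wrist_torque": the same for the moment, N m; "grip_width": finger opening in m.
Only numpy, scipy, OpenCV 4.12 (cv2) and the standard library are available. Lean on these libraries where they do the work, as an engineer would, in place of code of your own. Each camera call takes 0.05 s, during which the arm holds its last target. There are 200 camera calls.

## Working session

There is one attempt and no reset: what is moved stays moved. The work goes in short steps, Python scripts to look and compute and a tool call to move; the robot and the scene stay as the last step left them, time stands still between calls to the robot, and variables do not carry over. Pictures are saved under pics/ and viewed, on a budget of 10 in all, crops included, one or two more only if the job needs it, and the job is handed in when it is done.

Besides the shell and the picture viewer there is one more tool, called after ">>>" by a JSON object that holds its "method" and its "body", one argument or row to a line. servo_tool: Moves the arm, as the interface text tells. Its arguments: {"type":"object","properties":{"commands":{"type":"array"},"fingers":{"type":"number"}},"required":["commands"]}

```bash
mkdir -p pics; ls; cat > h.py <<'E'
import numpy as np, cv2
from plant import ctrl, viewer, ticket
def snap(n,f):
    c=viewer.camera(n); cv2.imwrite('pics/'+f,c['color'][:,:,::-1]); return c
def ray(c,u,v):
    s=np.array([(u-c['cx'])/c['fx'],(v-c['cy'])/c['fy']]); p=s.copy()
    for _ in range(20): p=s/(1+c['k1']*(p@p))
    T=np.array(c['world_to_cam']); R=T[:3,:3]
    return -R.T@T[:3,3], R.T@np.array([p[0],-p[1],-1])
def onz(c,u,v,z):
    o,d=ray(c,u,v); return o+d*(z-o[2])/d[2]
def proj(c,P):
    T=np.array(c['world_to_cam']); q=T[:3,:3]@P+T[:3,3]; p=np.array([q[0],-q[1]])/-q[2]
    p=p*(1+c['k1']*(p@p)); return p*[c['fx'],c['fy']]+[c['cx'],c['cy']]
E
python3 - <<'E'
from h import *
s=ctrl.get_state(); print(s)
for n in('top','side'):
    c=snap(n,n+'0.png'); o,d=ray(c,320,200); print(n,o.round(3),d.round(3),c['fx'],c['k1'])
a=[cv2.imread(f'pics/{n}0.png') for n in('top','side')]
E
```

```text
pics
{'t': 0.0, 'joints': array([ 9.79842186e-01,  3.26906204e-01, -1.93581629e-01,  1.05196840e+00,
       -2.34720593e-05,  1.43663659e+00]), 'qd': array([-0.00114178, -0.00018047,  0.00160738,  0.00063953,  0.00029918,
        0.0021305 ]), 'joint_efforts': array([-1.75642366e-03, -4.43392324e+01,  2.62444746e+01,  1.55767857e-02,
       -7.21875585e-05, -1.01604442e-05]), 'tcp_pos': array([0.24224883, 0.49314693, 0.23052318]), 'eef_rot': array([ 0.15954902,  0.68894375, -0.16065234,  0.68854299]), 'contact_force': array([ 0.2070582 ,  0.06889935, -0.17441957]), 'wrist_torque': array([ 0.06127771, -0.0129129 ,  0.00884188]), 'grip_width': 0.08565615663752535}
top [0.548 0.007 1.322] [ 0.044  0.004 -0.999] 516.0252260911268 -0.12164867828120157
side [ 0.455 -0.566  0.507] [ 0.218  0.797 -0.563] 373.58008496863755 -0.09048132808143786
```

View pics/top0.png

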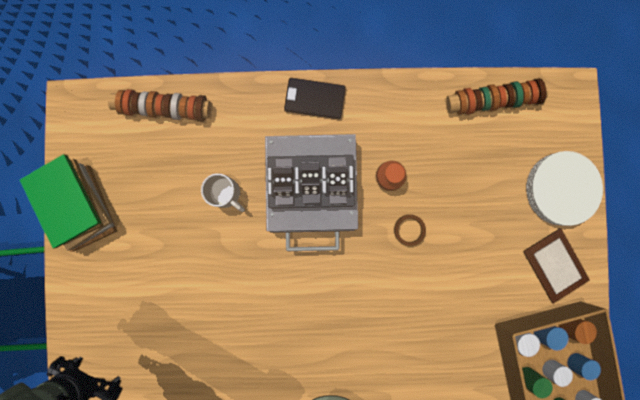

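View pics/side0.png

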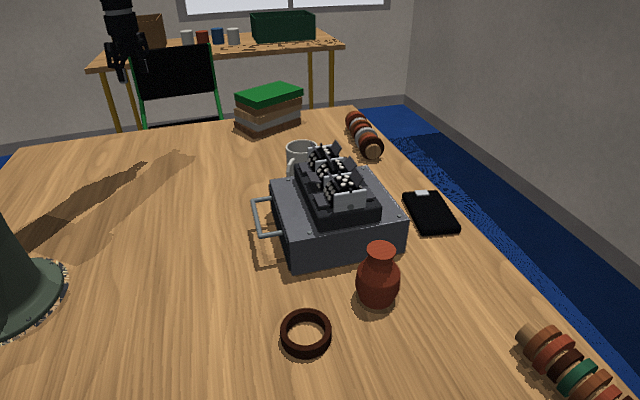

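```bash
python3 - <<'E'
import cv2,numpy as np
t=cv2.imread('pics/top0.png')[130:255,260:365]; s=cv2.imread('pics/side0.png')[135:215,300:375]
t=cv2.resize(t,None,fx=4.4,fy=4.4,interpolation=cv2.INTER_CUBIC); s=cv2.resize(s,None,fx=4.4,fy=4.4,interpolation=cv2.INTER_CUBIC)
o=np.zeros((550,t.shape[1]+s.shape[1],3),np.uint8);o[:t.shape[0],:t.shape[1]]=t;o[:s.shape[0],t.shape[1]:]=s
o=np.clip(o*1.5,0,255).astype(np.uint8);print(o.shape);cv2.imwrite('pics/crop0.png',o)
E
```

```text
(550, 792, 3)
```

View pics/crop0.png

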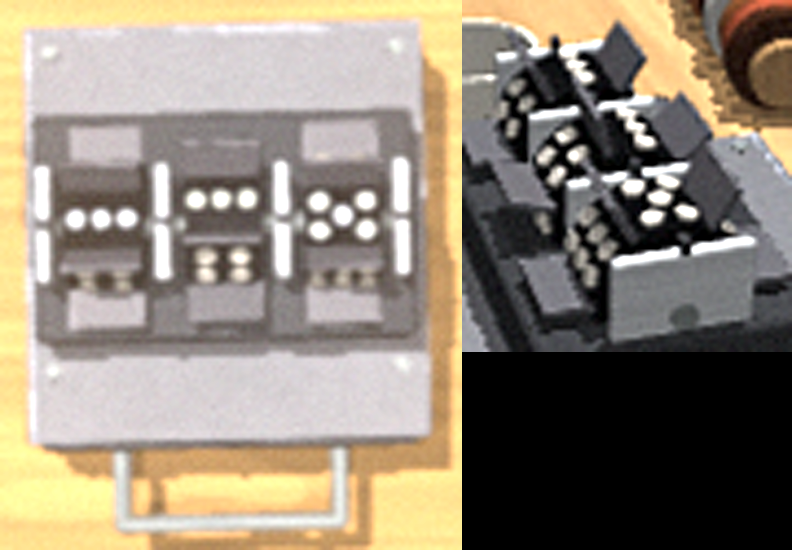

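```bash
cat >> h.py <<'E'
E
python3 - <<'E'
from h import *
c=viewer.camera('top'); I=c['color']
f=lambda x,y:(260+x/4.4-.4,130+y/4.4-.4)
P=np.array([onz(c,*f(*p),.082)[:2] for p in[(25,28),(415,22),(430,440),(32,443)]]);print(P.round(4))
print('sizes',[np.linalg.norm(P[i]-P[(i+1)%4]).round(4) for i in range(4)],'ctr',P.mean(0).round(4))
for a,b in((1,0),(2,3)): d=P[b]-P[a];print('yaw',np.arctan2(-d[0],d[1]))
for a,b in((3,0),(2,1)): d=P[b]-P[a];print('yaw',np.arctan2(d[1],d[0]))
ck=np.array([onz(c,*f(*p),.155)[:2] for p in[(42,224),(163,222),(283,219),(402,215)]]);print('cheek',ck.round(4),ck.mean(0))
d=ck[0]-ck[-1];print('yaw',np.arctan2(-d[0],d[1]),np.linalg.norm(d)) 
b=np.array([onz(c,*f(*p),.066)[:2] for p in[(122,522),(345,520)]]);print('bar',b.round(4),b.mean(0))
for n,p in dict(L3=[(75,219),(128,218)],M3=[(196,200),(248,198)],M4=[(205,264),(241,264)],R5=[(342,215)],).items(): print(n,[onz(c,*f(*q),.161).round(4) for q in p])
for n,p in dict(mug=(218,190,.095),vase=(391,175,.11),bangle=(410,230,.012)).items(): print(n,onz(c,*p).round(3))
E
```

```text
[[ 0.7614  0.1405]
 [ 0.7593 -0.0746]
 [ 0.5293 -0.0764]
 [ 0.5329  0.1408]]
sizes [np.float64(0.2152), np.float64(0.23), np.float64(0.2172), np.float64(0.2285)] ctr [0.6457 0.0326]
yaw -0.00955609610576954
yaw -0.016696371167278675
yaw -0.0012292230432599323
yaw 0.0075588830493755425
cheek [[ 0.6465  0.1255]
 [ 0.646   0.063 ]
 [ 0.646   0.0012]
 [ 0.6466 -0.0603]] [0.6462412  0.03236705]
yaw 0.0004273911252948129 0.18579038130016154
bar [[ 0.488   0.0937]
 [ 0.4861 -0.0294]] [0.48707769 0.03216035]
L3 [array([0.6481, 0.1079, 0.161 ]), array([0.648 , 0.0807, 0.161 ])]
M3 [array([0.6564, 0.0456, 0.161 ]), array([0.6567, 0.0189, 0.161 ])]
M4 [array([0.6233, 0.0417, 0.161 ]), array([0.6229, 0.0233, 0.161 ])]
R5 [array([ 0.6468, -0.0291,  0.161 ])]
mug [0.632 0.255 0.095]
vase [ 0.656 -0.158  0.11 ]
bangle [ 0.524 -0.215  0.012]
```

```bash
python3 - <<'E'
from h import *
from scipy.spatial.transform import Rotation as R
M=R.from_quat(ctrl.get_state()['eef_rot']).as_matrix(); print(M.round(4))
E
```

```text
[[-7.000e-04  4.411e-01  8.975e-01]
 [-1.000e-03  8.975e-01 -4.411e-01]
 [-1.000e+00 -1.200e-03 -2.000e-04]]
```

>>> {"method": "servo_tool", "body": {
  "commands": [
    [0,0,0,-0.0182],
    [0,0,0,-0.0182],
    [0,0,0,-0.0182],
    [0,0,0,-0.0182],
    [0,-0.3,0.25,0],
    [0,-0.3,0.25,0],
    [0,-0.3,0.25,0],
    [0,-0.3,0.25,0]
  ],
  "fingers": 0
}}

```text
t: 0.95
tcp_pos: [0.3432, 0.3724, 0.231]
eef_rot: [-0.001, 0.707, 0.0, 0.707]
contact_force: [1.0, 1.3, 0.3]
grip_width: 0.0001
```

>>> {"method": "servo_tool", "body": {
  "commands": [
    [0,-0.3,0.25,0],
    [0,-0.3,0.25,0],
    [0,-0.3,0.25,0],
    [0,-0.3,0.25,0],
    [0,-0.3,0.25,0],
    [0,-0.3,0.25,0],
    [0,-0.3,0.25,0],
    [0,0,0,0]
  ]
}}

```text
t: 1.75
tcp_pos: [0.5205, 0.1604, 0.2309]
eef_rot: [0.001, 0.707, -0.002, 0.708]
contact_force: [-1.1, 0.5, -0.2]
grip_width: 0.0
```

>>> {"method": "servo_tool", "body": {
  "commands": [
    [0,-0.33,0.33,0],
    [0,-0.33,0.33,0],
    [0.2,0,0,0],
    [0.1,0,0,0],
    [0,0,0,0]
  ]
}}

```text
t: 2.25
tcp_pos: [0.5816, 0.0984, 0.1991]
eef_rot: [-0.0, 0.709, 0.0, 0.705]
contact_force: [-0.4, 0.2, 0.2]
grip_width: -0.0001
```

```bash
python3 - <<'E'
from h import *
print(ctrl.get_state()['tcp_pos'])
s=snap('side','s1.png')['color'];t=snap('top','t1.png')['color']
s=cv2.resize(s[100:220,270:390],None,fx=3.3,fy=3.3,interpolation=3);t=cv2.resize(t[130:250,260:380],None,fx=3.3,fy=3.3,interpolation=3)
cv2.imwrite('pics/c1.png',cv2.convertScaleAbs(np.hstack([s,t])[:,:,::-1],alpha=1.8))
E
```

```text
[0.58158288 0.09838456 0.1991396 ]
```

View pics/c1.png

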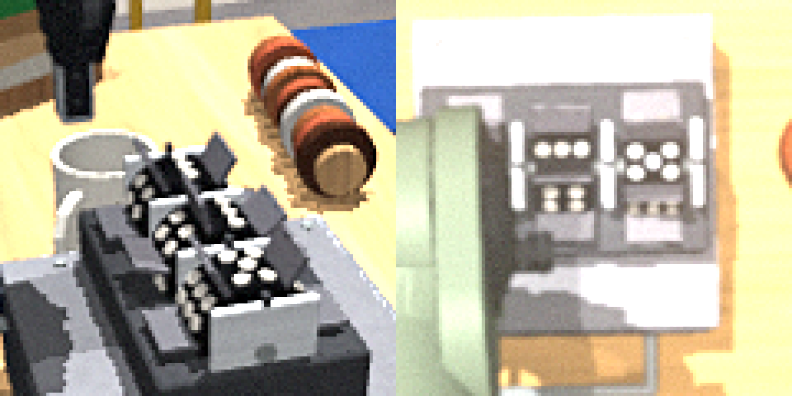

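>>> {"method": "servo_tool", "body": {
  "commands": [
    [0.2,-0.04,0,0],
    [0.15,0,0,0],
    [0,0,0.2,0],
    [0,0,0.15,0],
    [0,0,0.12,0],
    [0,0,0.1,0],
    [0,0,0.08,0],
    [0,0,0,0]
  ]
}}

```text
t: 3.15
tcp_pos: [0.6494, 0.0947, 0.1668]
eef_rot: [-0.001, 0.707, 0.001, 0.707]
contact_force: [-0.7, -0.4, -0.0]
grip_width: 0.0001
```

>>> {"method": "servo_tool", "body": {
  "commands": [
    [0,0,0.03,0],
    [0,0,0.03,0],
    [0,0,0,0]
  ]
}}

```text
t: 3.45
tcp_pos: [0.6549, 0.0941, 0.1664]
eef_rot: [-0.0, 0.707, 0.0, 0.707]
contact_force: [-1.5, 0.9, 0.5]
grip_width: 0.0003
```

```bash
python3 - <<'E'
from h import *
print(ctrl.get_state()['tcp_pos'])
s=snap('side','s2.png')['color']
cv2.imwrite('pics/c2.png',cv2.convertScaleAbs(cv2.resize(s[130:220,290:390],None,fx=6,fy=6,interpolation=3)[:,:,::-1],alpha=1.8))
E
```

```text
[0.65485363 0.09407185 0.16639489]
```

View pics/c2.png

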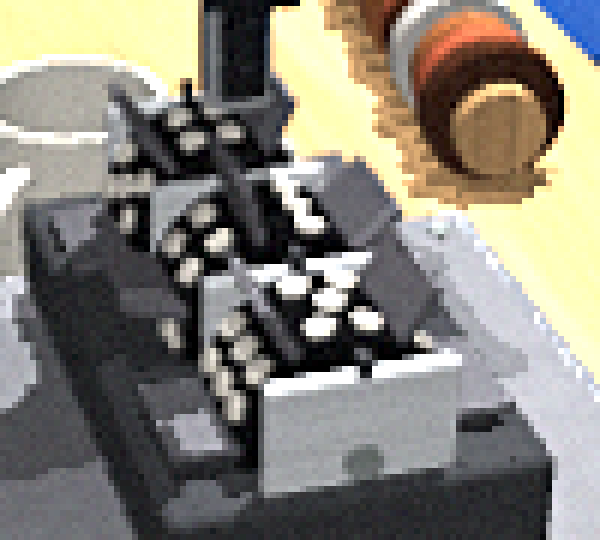

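>>> {"method": "servo_tool", "body": {
  "commands": [
    [0,0,-0.04,0],
    [-0.4,0,0,0],
    [-0.1,0,0,0],
    [0,-0.3,0.3,0],
    [0,-0.32,0.27,0],
    [0.2,0,0,0],
    [0.2,0,0,0],
    [0,0,0,0]
  ]
}}

```text
t: 4.3
tcp_pos: [0.7062, 0.0314, 0.173]
eef_rot: [0.0, 0.709, -0.0, 0.705]
contact_force: [0.1, -0.1, -0.7]
grip_width: -0.0004
```

```bash
python3 - <<'E'
from h import *
print(ctrl.get_state()['tcp_pos'])
s=snap('side','s3.png')['color'];t=snap('top','t3.png')['color']
s=cv2.resize(s[120:220,290:390],None,fx=4,fy=4,interpolation=3);t=cv2.resize(t[150:250,260:360],None,fx=4,fy=4,interpolation=3)
cv2.imwrite('pics/c3.png',cv2.convertScaleAbs(np.hstack([s,t])[:,:,::-1],alpha=1.8))
E
```

```text
[0.70616359 0.03138843 0.1729806 ]
```

View pics/c3.png

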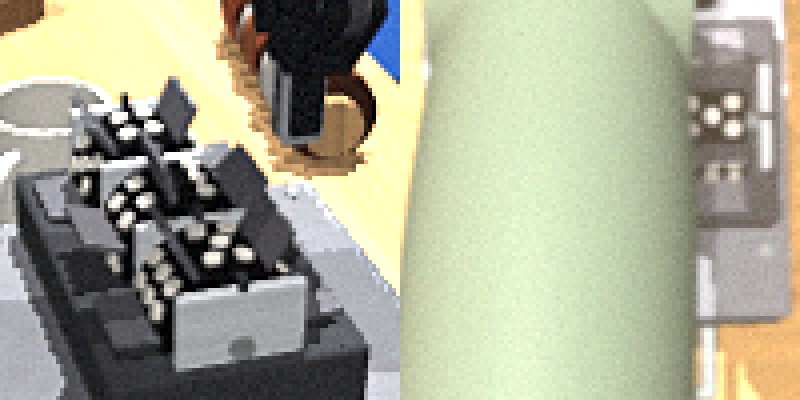

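>>> {"method": "servo_tool", "body": {
  "commands": [
    [0.11,0.01,0.02,0],
    [0.1,0,0,0],
    [0,0,-0.1,0],
    [0,0,-0.07,0],
    [0,0,-0.05,0],
    [-0.06,0,0,0],
    [-0.06,0,-0.05,0],
    [0,0,-0.05,0]
  ]
}}

```text
t: 5.2
tcp_pos: [0.6785, 0.033, 0.1685]
eef_rot: [-0.0, 0.706, 0.0, 0.708]
contact_force: [3.0, 0.2, 1.8]
grip_width: 0.0001
```

>>> {"method": "servo_tool", "body": {
  "commands": [
    [0,0,-0.1,0],
    [0,0,-0.1,0],
    [0,0,-0.1,0],
    [0,0,0,0]
  ]
}}

```text
t: 5.6
tcp_pos: [0.6463, 0.033, 0.1672]
eef_rot: [-0.0, 0.708, 0.0, 0.706]
contact_force: [-1.0, 0.2, -0.1]
grip_width: -0.0
```

>>> {"method": "servo_tool", "body": {
  "commands": [
    [0,0,-0.06,0],
    [0,0,-0.04,0],
    [0,0,0,0],
    [0,0,0.04,0],
    [-0.4,0,0,0],
    [-0.2,0,0,0],
    [0,0,-0.4,0],
    [0,0,0,0]
  ]
}}

```text
t: 6.4
tcp_pos: [0.5965, 0.0333, 0.2262]
eef_rot: [-0.0, 0.71, 0.0, 0.705]
contact_force: [-0.4, -0.5, -0.5]
grip_width: 0.0
```

>>> {"method": "servo_tool", "body": {
  "commands": [
    [0,0,-0.4,0],
    [0,0,-0.4,0],
    [0,0,0,0],
    [0,0,0,0]
  ]
}}

```text
t: 6.8
tcp_pos: [0.5218, 0.0328, 0.2276]
eef_rot: [-0.0, 0.707, 0.0, 0.707]
contact_force: [0.5, -0.8, -0.1]
grip_width: -0.0
```

```bash
python3 - <<'E'
from h import *
print(ctrl.get_state()['tcp_pos'])
s=snap('side','s4.png')['color'];t=snap('top','t4.png')['color']
s=cv2.resize(s[130:230,290:390],None,fx=4,fy=4,interpolation=3);t=cv2.resize(t[150:250,260:360],None,fx=4,fy=4,interpolation=3)
cv2.imwrite('pics/c4.png',cv2.convertScaleAbs(np.hstack([s,t])[:,:,::-1],alpha=1.6))
E
```

```text
[0.52178753 0.03283081 0.22758189]
```

View pics/c4.png

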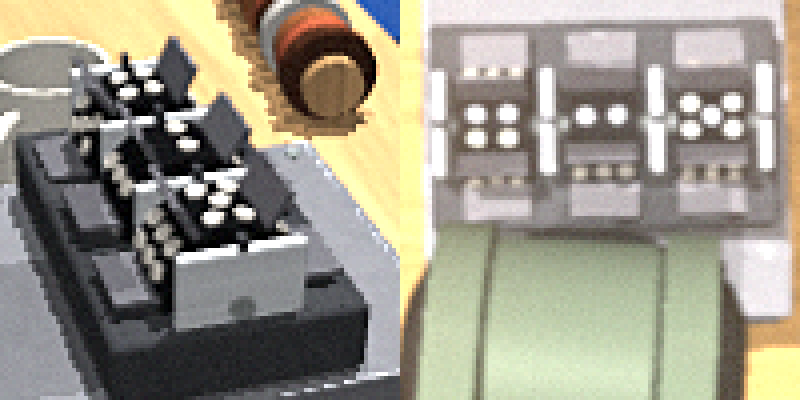

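Clear view: left shows 4 (studs around 91,124 in the top half), middle 2 (around 200,115), right 5 (around 311,116). I measure the offsets from stud centroids.

```bash
python3 - <<'E'
from h import *
c=snap('top','t4b.png'); I=c['color'].astype(float).mean(2)
yaw=0.0
for n,(x0,x1,y0,y1),yo in(('L',(60,125,96,150),.062),('M',(168,238,96,140),0),('R',(274,350,90,143),-.062)):
    x0,x1=[260+(v)/4 for v in(x0,x1)];y0,y1=[150+v/4 for v in(y0,y1)]
    # studs as bright blobs
    a,b,d,e=int(y0),int(y1)+1,int(x0),int(x1)+1
    w=np.clip(I[a:b,d:e]-95,0,None); vv,uu=np.mgrid[a:b,d:e]
    P=onz(c,(w*uu).sum()/w.sum(),(w*vv).sum()/w.sum(),.161); print(n,P.round(4),'angle off',round(np.arcsin((P[0]-.6462)/.036),3), I[a:b,d:e].max())
E
```

```text
L [0.6444 0.0945 0.161 ] angle off -0.051 240.0
M [0.6486 0.0327 0.161 ] angle off 0.068 239.33333333333334
R [ 0.6468 -0.0289  0.161 ] angle off 0.017 238.0
```

>>> {"method": "servo_tool", "body": {
  "commands": [
    [0,0,-0.1,0],
    [0.4,0,0,0],
    [0.4,0,0,0],
    [0.2,0,0,0],
    [0,0,0,0],
    [0,0,0,0]
  ]
}}

```text
t: 7.55
tcp_pos: [0.512, 0.0328, 0.1276]
eef_rot: [-0.0, 0.707, 0.0, 0.707]
contact_force: [0.4, 0.4, 1.1]
grip_width: -0.0001
```

>>> {"method": "servo_tool", "body": {
  "commands": [
    [0.2,0,0,0],
    [0.15,0,0,0],
    [0.15,0,0,0],
    [0.15,0,0,0],
    [0.15,0,0,0],
    [0,0,0,0]
  ]
}}

```text
t: 8.15
tcp_pos: [0.5122, 0.0328, 0.0474]
eef_rot: [-0.0, 0.707, 0.0, 0.707]
contact_force: [0.5, 0.3, 0.6]
grip_width: 0.0002
```

Clean entry with no contact. Now pull.

>>> {"method": "servo_tool", "body": {
  "commands": [
    [0,0,-0.1,0],
    [0,0,-0.1,0],
    [0,0,-0.1,0],
    [0,0,-0.1,0],
    [0,0,-0.1,0],
    [0,0,-0.1,0],
    [0,0,0,0]
  ]
}}

```text
t: 8.85
tcp_pos: [0.4488, 0.033, 0.0469]
eef_rot: [-0.0, 0.708, 0.0, 0.706]
contact_force: [0.1, 1.0, -0.5]
grip_width: 0.0001
```

>>> {"method": "servo_tool", "body": {
  "commands": [
    [0,0,-0.04,0],
    [0,0,-0.03,0],
    [0,0,-0.02,0],
    [0,0,0,0],
    [0,0,0,0]
  ]
}}

```text
t: 9.35
tcp_pos: [0.4425, 0.0328, 0.0471]
eef_rot: [-0.0, 0.707, 0.0, 0.707]
contact_force: [1.1, 0.3, -0.7]
grip_width: 0.0006
```

>>> {"method": "servo_tool", "body": {
  "commands": [
    [0,0,-0.03,0],
    [0,0,-0.02,0],
    [0,0,0,0],
    [0,0,0,0]
  ]
}}

```text
t: 9.75
tcp_pos: [0.4377, 0.0327, 0.0473]
eef_rot: [-0.0, 0.707, 0.0, 0.707]
contact_force: [1.6, -0.0, 0.4]
grip_width: 0.0002
```

Back off into the gap, lift out and look.

>>> {"method": "servo_tool", "body": {
  "commands": [
    [0,0,0.08,0],
    [-0.3,0,0,0],
    [-0.4,0,0,0],
    [-0.5,0,0,0],
    [-0.4,0,0,0],
    [0,0,-0.4,0],
    [0,0,-0.4,0],
    [0,0,0,0]
  ]
}}

```text
t: 10.55
tcp_pos: [0.3604, 0.0332, 0.2067]
eef_rot: [-0.0, 0.709, 0.0, 0.705]
contact_force: [0.1, -0.3, 0.9]
grip_width: 0.0001
```

```bash
python3 - <<'E'
from h import *
print(ctrl.get_state()['tcp_pos'])
s=snap('side','s5.png')['color'];t=snap('top','t5.png')['color']
s=cv2.resize(s[130:280,220:410],None,fx=2.6,fy=2.6,interpolation=3);t=cv2.resize(t[150:300,260:370],None,fx=2.6,fy=2.6,interpolation=3)
cv2.imwrite('pics/c5.png',cv2.convertScaleAbs(np.hstack([s,t])[:,:,::-1],alpha=1.5))
c=viewer.camera('top')
for n,P in dict(mug=(218,190,.095),vase=(391,175,.11)).items(): print(n,P)
E
```

```text
[0.36041546 0.03322061 0.20672141]
mug (218, 190, 0.095)
vase (391, 175, 0.11)
```

View pics/c5.png

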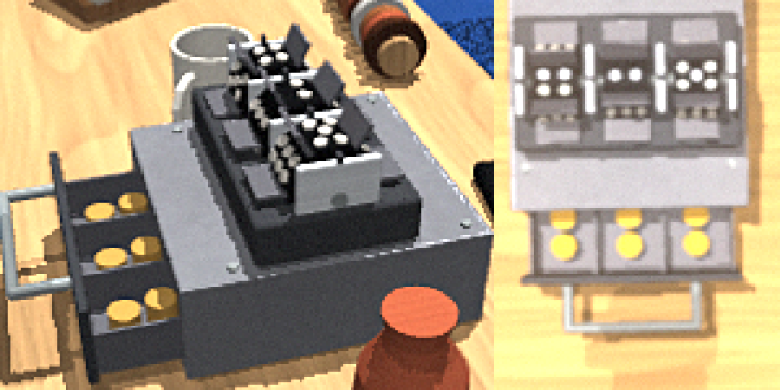

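```bash
python3 - <<'E'
from h import *
c=viewer.camera('top'); print(onz(c,260+(633-494)/2.6,150+328/2.6,.066).round(4), onz(c,260+(633-494)/2.6,150+281/2.6,.075).round(4))
E
```

```text
[0.4189 0.0319 0.066 ] [0.4633 0.0306 0.075 ]
```

```bash
python3 -c "
from h import *
print(ticket.finish_job())"
```

```text
the job is handed in; nothing more can be done
None
```

I set the code to 4 - 2 - 5, pulled the drawer out by its bar, lifted clear and handed the job in at about 11 s on the robot's clock.

- **Wheels:** I turned the left wheel from three to four and the middle wheel from three to two. The right wheel already showed five, so I left it alone. Before the pull, the stud positions put the left, middle and right wheels about -0.05, +0.07 and +0.02 rad off square, against a tolerance of 0.16. The last picture still shows 4 - 2 - 5, but I did not measure the angles again after the pull.
- **Drawer:** The bar moved about 68 mm in the top view, with a few mm of uncertainty, which fits the 65 mm stop. The wrist force stayed under 2 N between pulls, so I felt no clear push at the stop itself. The opening is well past the required 50 mm.
- **Bystanders:** The arm never went near the mug, vase or bangle. The mug and vase were still standing in the last pictures, but I did not measure their positions again. The bangle was outside those crops.

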